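# Switch on the power strip inside its cable box and latch the flap again

### The job

The power strip for the work table lives in the white cable box with the bamboo top, so that resin cannot drip on it. Using the fingers only to press and push, press the box's push-latch flap down so that it pops open, press the end of the rocker switch under it that is nearer you fully down so that the strip is on, then push the flap over and press it down again until it latches and stays flush. Pick nothing up, do not shove or lift the box, and leave the things standing around it and on it where they are.

Things in the scene. Friction and masses are not known exactly. Their poses are not given: they have to be found in the camera images.
- cable_box: White plastic cable box with a 5 mm bamboo top, 124 (x) x 272 (y) x 60 mm, 1.4 to 2.2 kg with the power strip fixed inside, loose on rubber feet. Origin: centre of its underside, on the table; x points across the box from its front (robot's side) to its far side, y along it, z up. In its top, towards the -y end (x -50 to 44, y -124 to -30 mm), is an opening closed by the flap.
- flap (a joint): Flap hinge, rad: 0 latched flush, grows as it opens, 1.35 = open stop, -0.066 = lower stop. Push-push latch: pressed to -0.055 or lower (5 mm at the free edge) and let go, a latched flap is released and a spring (0.1 N m shut, 0.04 open) throws it to 1.35 in 1 to 2 s; an open one, swung down and pressed as deep to its firm stop, catches at 0. 3 N near the free edge do; 7 N is a sure press.
- flap_press (a point): Where to press: a small dark inlaid dot on the flap's top face, 74 mm from the hinge, 20 mm from the free edge, at mid width (box y -77 mm); it moves with the flap. The flap is a bamboo plate, 94 mm from hinge to free edge, 91 mm wide, 4 mm thick, its top at box z 60 mm when latched.
- flap_hinge (a point): Middle of the flap's hinge line, level with the closed top face: box x 44, y -77, z 60 mm. The line runs along the box's y at the far side of the opening; the flap reaches from it to -x.
- flap_edge (a point): Middle of the flap's free edge, top face; moves with the flap. Open, it stands 92 mm above and 21 mm to -x of the hinge line, the top face looking to the box's +x. To shut it, push that face to -x from some 20 mm below the edge, then down; bearing down on the edge of the upright flap only tips the box. Under the edge, near its +y end (box y -46 mm), hangs a latch tongue 22 mm wide, 30 mm long.
- strip_switch (a joint): The strip's rocker switch, rad: 0 = off (near end raised), 0.35 = on (near end fully down). It stays where it is left; 2 N on the outer half of the near end start it, and the last of its travel takes up to 12 N; press till it stops. It rocks about a line along the box's y, at box x -13 mm.
- switch_near_end (a point): Outer (-x) edge of the switch's near end when off, mid width: box x -24, y -74.5, z 45 mm; fixed to the box. That end is a pad 10 mm (x -24 to -14) x 12 mm (y) whose edge sinks 4 mm. Press its outer half: a finger that bears further in than x -18 mm stalls short of on. The strip's case round it lies at z 40 mm, x -37 to 10 mm; the front wall's inner face at x -56 mm.
- spool: small spool stand with a resin disc on top, 37 mm across, 26 mm high, standing on the closed part of the box's bamboo top; loose, not to be disturbed. Origin: centre of its underside.
- glue_stick: white hot-glue stick, 12x108x11 mm, lying on the table in front of the box; loose, not to be disturbed. Origin: centre of its underside, long axis y.
- cup_a: small silicone mixing cup, 41 mm across, 28 mm high, near the box; loose, not to be disturbed. Origin: centre of its underside.
- cup_b: another silicone mixing cup, 41 mm across, 28 mm high, near the box; loose, not to be disturbed. Origin: centre of its underside.
- vial: open plastic vial, 33 mm across, 40 mm high, near the box; loose, not to be disturbed. Origin: centre of its underside.
- jar: screw-top pigment jar, 40 mm across, 36 mm high, near the box; loose, not to be disturbed. Origin: centre of its underside.

How it is judged:
On the way, in this order (a step that is already met when the one before it is completed fails the run):
1. the flap has popped open while the switch is still off (value of joint flap above 1.1 rad and value of joint strip_switch below 0.1 rad), for 0.2 s.
2. the switch has been pressed over to on with the flap open (value of joint strip_switch above 0.25 rad and value of joint flap above 0.5 rad), for 0.2 s.
3. the flap is latched shut again with the switch on (value of joint flap between -0.015 and 0.02 rad and value of joint strip_switch above 0.25 rad), for 0.5 s.
At the end, for the whole second after the job is handed in: The flap is latched flush (joint between -0.015 and 0.02 rad), the switch is on (above 0.25 rad), the box is at rest, level and within 30 mm of where it stood, the spool still stands on it, and each thing round it is within 30 mm of where it was (all of step 3 and linear speed of cable_box below 0.02 m/s and height (world z) of spool above 0.05 m and angle between cable_box's own z axis and vertical below 0.05 rad and distance of each of spool, glue_stick, cup_a, cup_b, vial, jar, cable_box from where it was at the start of the episode below 0.03 m); the robot touches nothing.
It fails at once if the box is shoved (more than 30 mm), lifted (10 mm) or tipped (distance of cable_box from where it was at the start of the episode above 0.03 m or height (world z) of cable_box above 0.01 m or angle between cable_box's own z axis and vertical above 0.15 rad).
It fails at once if one of the loose things on or round the box is lifted, carried or knocked away (more than 30 mm) (distance of any of spool, glue_stick, cup_a, cup_b, vial, jar from where it was at the start of the episode above 0.03 m).
It also fails if it takes over 53 s, if anything falls off the work surface, if the arm or the gripper's body presses on something with over 40 N, if the wrist force passes 120 N, or if a joint passes its speed limit or range.

### The arm

A 7-joint arm with a two-finger parallel gripper is mounted at the origin on a cart in front of the work surface, level with it; the furniture and walls round the work are solid. World frame = base frame: x ahead of the robot, y to its left, z up, the work surface at z = 0. Lengths are in m, angles in rad, forces in N, time in s.
With the tool pointing down it reaches from about 0.425 to 0.95 m from the base axis. Payload 16.7 kg.
Tool frame: the origin (TCP) lies between the finger pads; the fingertips stand 11 mm ahead of it and the grasp point (between the pads) lies 8 mm behind it; z points along the fingers, y is the direction in which the jaws open and shut (so a half turn about z gives the same grasp; the last joint's range is limited). The gripper opens to 94 mm and grips with 3 to 60 N. Pads are 16 mm wide; open, the fingers measure 119 mm over their backs; the gripper's body (75 mm by 177 mm) begins 78 mm behind the grasp point.
Start: joints at [-1.417, 0.426, 0.074, 1.606, -0.034, 1.111, -0.067], TCP at [0.202, 0.644, 0.216] pointing down, gripper open.
Joint ranges: [-2.85, 2.85], [-0.5, 2.14], [-1.23, 1.37], [0.21, 2.46], [-1.02, 4.16], [0.16, 2.05], [-2.73, 2.73]. Speed limits (rad/s): [1.89, 1.89, 2.39, 2.39, 3.01, 3.01, 3.01].

### API

Orientations are given as a unit quaternion [x, y, z, w].
In Python, from workcell import readout, camera, ctrl, nets gives the robot as it stands.
- The arm moves only by the tool drive_tool, never from a script. Its argument "increments" is a list of rows, each a list of 6 numbers: the shift along the world's x, y, z in mm, then the turn, a rotation vector about the world's x, y, z in rad. In form: [[dx, dy, dz, ax, ay, az], ...]. A call has 1 to 8 rows; each row is the pose to reach, as a shift and turn from the pose commanded when the call began; what a row does not reach only later rows make up. A row lasts 1/8 s, in which the tool goes at most 62.5 mm and 10.7 degrees, less where a joint would pass 70% of its speed; a pose out of reach is approached as far as the arm can. A call with a gripper value outside its range is refused whole. "hand" is the opening, from 0 (shut) to 1 (fully open), set as the call begins (left out, the last holds). The fingers move at their own pace and stop on an object; the grip force is fixed at half the most. Time passes only in rows, so rows that repeat a pose let the fingers close. It gives the time, the measured TCP pose, the force and the opening at its end, in the units of the state.
- readout.state(): the state, without advancing time (a new reading comes with each control period).
- camera(name): name is "scene" or "top" or "wrist"; returns a dict with "color" (480x640x3 uint8, red, green, blue), "range_z" (480x640 float32, m along the optical axis (not along the pixel's ray), 0 where there is no reading), "intrinsics" (3x3 intrinsics, pixels), "view" (4x4, takes a point from world to camera coordinates). Camera axes: x right, y down, z forward; pixel columns grow to the right and rows downward; lengths in m; the calibration is good to about 2 mm. A picture is of the moment at which its call begins.
- ctrl.close_job(): hands the job in, once; it reports no verdict.
Trained networks look in the newest picture that a camera, given by its name, has taken for a name from the list of things; names that differ only in an ending like _2 or _b are one class to them, and where a whole thing is asked for, a point or a joint stands for the part that bears it (a point fixed in the world has none). Each returns a list of dicts, best first, with "score" (0 to 1); they miss things now and then, are a little off and sometimes report something else, mostly with a low value. They report only what shows in the picture. A call takes as long as a camera call.
- nets.find_in(camera, thing): "location" ([x, y, z] in m, in world coordinates, good to about 4 mm: the middle of the surface that is visible of it).
- nets.landmark_of(camera, thing): "location" ([x, y, z] in m, in world coordinates, good to about 4 mm: a listed point, or the origin of a listed thing).
The state is a dict: "clock": time; "q": joint angles; "joint_vel": joint speeds; "tau": joint torques, N m; "ee_pos": TCP position; "eef_rot": TCP orientation; "wrist_force": force on the tool from outside, world axes, zero at the start; "moment": the same for the moment, N m; "grip_width": finger opening in m.
Only numpy, scipy, OpenCV 4.12 (cv2) and the standard library are available. Lean on these libraries where they do the work, as an engineer would, in place of code of your own. Each camera call takes 0.05 s, during which the arm holds its last target.

## Working session

There is one attempt and no reset: what is moved stays moved. The work goes in short steps, Python scripts to look and compute and a tool call to move; the robot and the scene stay as the last step left them, time stands still between calls to the robot, and variables do not carry over. Pictures are saved under pics/ and viewed, and the job is handed in when it is done.

Besides the shell and the picture viewer there is one more tool, called after "Emit:" by a JSON object that holds its "op" and its "data", one argument or row to a line. drive_tool: Moves the arm, as the interface text tells. Its arguments: {"type":"object","properties":{"increments":{"type":"array","items":{"type":"array","items":{"type":"number"}}},"hand":{"type":"number"}},"required":["increments"]}

```bash
mkdir -p pics; ls; cat > h.py <<'E'
from workcell import readout, camera, ctrl, nets
import numpy as np, cv2
def snap(n,f):
    c=camera(n); cv2.imwrite('pics/'+f,c['color'][:,:,::-1].copy()); return c
def proj(c,p):
    q=c['view']@np.r_[p,1]; u=c['intrinsics']@q[:3]; return u[:2]/u[2]
E
python3 - <<'E'
from h import *
s=readout.state(); print(s['clock'],s['ee_pos'],s['eef_rot'],s['wrist_force'],s['grip_width'])
for n in ['scene','top']:
    snap(n,n+'0.png')
    for t in ['cable_box','flap_press','flap_hinge','flap_edge','switch_near_end','spool','glue_stick','cup_a','vial','jar']:
        print(n,t,[(np.round(d['location'],3).tolist(),round(d['score'],2)) for d in nets.landmark_of(n,t)[:3]])
print(readout.state()['clock'])
E
```

```text
pics
0.0 [0.20183761 0.64367205 0.21578484] [ 1.51323201e-01  9.88484133e-01 -6.36441329e-04 -3.93164289e-05] [-0.37723952  0.73141747 -0.63336819] 0.09393598400001105
scene cable_box [([0.501, -0.14, 0.001], 0.78), ([0.509, -0.05, 0.058], 0.5)]
scene flap_press [([0.454, -0.212, 0.064], 0.67)]
scene flap_hinge [([0.53, -0.227, 0.063], 0.66)]
scene flap_edge [([0.435, -0.206, 0.061], 0.76), ([0.458, -0.213, 0.043], 0.35)]
scene switch_near_end [([0.463, -0.206, 0.043], 0.6)]
scene spool [([0.508, -0.049, 0.058], 0.9)]
scene glue_stick [([0.378, -0.189, -0.001], 0.82)]
scene cup_a [([0.6, -0.149, -0.003], 0.56)]
scene vial [([0.434, -0.207, 0.063], 0.39)]
scene jar []
top cable_box [([0.496, -0.141, 0.0], 0.97)]
top flap_press [([0.438, -0.203, 0.059], 0.75), ([0.457, -0.208, 0.058], 0.67)]
top flap_hinge [([0.53, -0.224, 0.063], 0.55)]
top flap_edge [([0.44, -0.207, 0.059], 0.67)]
top switch_near_end [([0.463, -0.209, 0.046], 0.85), ([0.601, -0.155, 0.004], 0.65)]
top spool [([0.512, -0.053, 0.063], 0.97)]
top glue_stick [([0.382, -0.19, 0.001], 0.64)]
top cup_a [([0.457, -0.311, 0.004], 0.79), ([0.6, -0.154, 0.004], 0.76)]
top vial [([0.593, -0.196, -0.001], 0.79)]
top jar [([0.571, -0.279, 0.002], 0.83), ([0.602, -0.154, 0.004], 0.22)]
1.1
```

View pics/scene0.png

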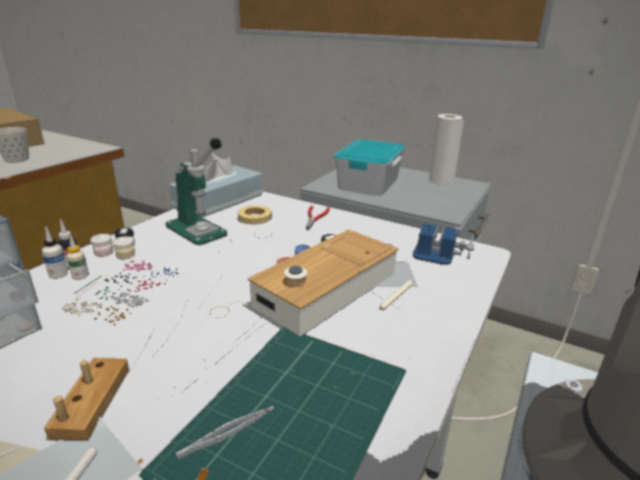

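View pics/top0.png

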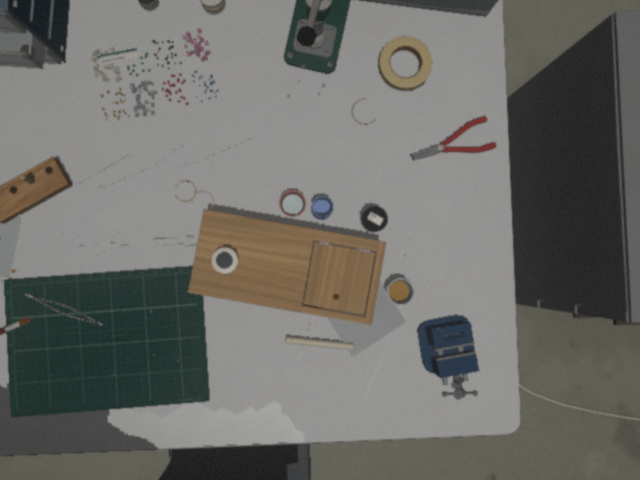

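The top view (robot at the bottom, image right = -y) shows the box yawed about 10°. The dot is at about px (336,296), the spool at (225,260), the vial and cups behind the box, and a cup or jar off its -y end. Next I'll refine the box pose.

```bash
cat > fit.py <<'E'
from h import *
from scipy.optimize import least_squares
def boxfit(c):
    K=c['intrinsics'];Z=c['range_z'];v,u=np.indices(Z.shape)
    P=np.stack([(u-K[0,2])*Z/K[0,0],(v-K[1,2])*Z/K[1,1],Z],-1)
    V=np.linalg.inv(c['view']);W=P@V[:3,:3].T+V[:3,3]
    m=(Z>0)&(W[...,2]>.05)&(W[...,2]<.068)&(W[...,0]>.35)&(W[...,0]<.65)&(W[...,1]>-.36)&(W[...,1]<.1)
    n,l,st,_=cv2.connectedComponentsWithStats(m.astype(np.uint8)); k=1+np.argmax(st[1:,4])
    p=W[l==k]; return p,W
E
python3 - <<'E'
from fit import *
c=camera('top'); np.save('W.npy',0)
p,W=boxfit(c); r=cv2.minAreaRect((p[:,:2]*1000).astype(np.float32)); print(r,np.median(p[:,2]),len(p))
# dot
g=c['color'].astype(int).sum(2)
sub=g[285:308,325:348]; i=np.unravel_index(sub.argmin(),sub.shape); vv,uu=np.where(sub<sub.min()+60); print(uu.mean()+325,vv.mean()+285,len(uu))
d=W[int(round(vv.mean()+285)),int(round(uu.mean()+325))];print('dot',d)
for yaw in [-10,]:
    pass
th=np.deg2rad(r[2] if r[2]<45 else r[2]-90)
for t in (th,):
    print(np.rad2deg(t))
cx,cy=np.array(r[0])/1000
R=np.array([[np.cos(t),-np.sin(t)],[np.sin(t),np.cos(t)]])
f=lambda x,y:np.round(np.r_[cx,cy]+R@[x/1000,y/1000],4)
for n,x,y in [('press',-30,-77),('hinge',44,-77),('sw',-24,-74.5)]:print(n,f(x,y))
print(c['intrinsics'][0,0], c['view'])
E
```

```text
((501.3313903808594, -143.3778076171875), (272.2652282714844, 124.1972427368164), 78.06490325927734) 0.059742489417288214 14939
335.75 296.25 20
dot [ 0.45610077 -0.21260404  0.06256377]
-11.935096740722656
press [ 0.4561 -0.2125]
hinge [ 0.5285 -0.2278]
sw [ 0.4624 -0.2113]
598.5376720955943 [[-0.02952066 -0.99862407  0.04334162 -0.17577466]
 [-0.9987406   0.02770879 -0.04182623  0.54153746]
 [ 0.04056774 -0.04452177 -0.99818439  0.90719407]
 [ 0.          0.          0.          1.        ]]
```

```bash
cat > g.py <<'E'
from h import *
from scipy.spatial.transform import Rotation as R
C=np.array([.5013,-.1434,0]);yaw=np.deg2rad(-11.94)
B=R.from_euler('z',yaw)
def tcp(x,y,z,th):
    """lower -x corner of tip at box coords (mm), tilt th deg"""
    t=np.deg2rad(th);c,s=np.cos(t),np.sin(t)
    p=np.array([x+8*c-11*s,y,z+8*s+11*c])/1000
    return C+B.apply(p)
def rot(th):
    # tool y ~ +box y, tool z = down, x=-x
    R0=B*R.from_matrix(np.diag([-1,1,-1.])); ax=B.apply([0,1,0])
    return R.from_rotvec(-np.deg2rad(th)*ax)*R0
def delta(x,y,z,th,s=None):
    s=s or readout.state()
    d=(tcp(x,y,z,th)-s['ee_pos'])*1000
    r=(rot(th)*R.from_quat(s['eef_rot']).inv()).as_rotvec()
    return np.round(np.r_[d,r],3).tolist()
def corner():
    s=readout.state();q=R.from_quat(s['eef_rot']);m=(B.inv()*q).as_matrix()
    t=B.inv().apply(s['ee_pos']-C)*1000
    tip=t+11*m[:,2]; cr=tip+8*m[:,0]*np.sign(-m[0,0])
    th=np.rad2deg(np.arctan2(m[0,2],-m[2,2]))
    print('t',round(s['clock'],2),'corner',cr.round(1),'tilt',th.round(1),'F',np.round(s['wrist_force'],1),'w',round(s['grip_width'],3),'zax',m[:,2].round(3)); return cr
E
python3 -c "
from g import *
corner();print(delta(-32,-77,160,0));print(delta(-32,-77,110,25));print(delta(-60,-77,110,25))"
```

```text
t 1.15 corner [-463.8  709.2  205.4] tilt -0.0 F [ 0.4 -0.  -0.1] w 0.094 zax [-0. -0. -1.]
[259.946, -857.811, -45.442, 0.0, -0.0, 0.095]
[254.665, -856.694, -93.091, -0.111, -0.422, 0.094]
[227.27, -850.902, -93.091, -0.111, -0.422, 0.094]
```

Emit:
{"op": "drive_tool", "data": {
  "increments": [
    [38,-44,0,0,0,0.02],
    [76,-88,0,0,0,0.04],
    [114,-132,0,0,0,0.06],
    [152,-176,0,0,0,0.08],
    [190,-220,0,0,0,0.095],
    [228,-264,0,0,0,0.095],
    [266,-308,0,0,0,0.095],
    [300,-350,0,0,0,0.095]
  ],
  "hand": 0
}}

```text
clock: 2.15
ee_pos: [0.5031, 0.2924, 0.2167]
eef_rot: [0.104, 0.995, 0.0, 0.0]
wrist_force: [-1.0, 0.2, 0.3]
grip_width: 0.0173
```

```bash
python3 -c "
from g import *
corner();print(delta(-32,-77,160,0));print(delta(-32,-77,110,25));print(readout.state()['q'])"
```

```text
t 2.15 corner [-96.3 426.7 205.7] tilt 0.0 F [-1.   0.2  0.3] w 0.017 zax [ 0.  0. -1.]
[-41.256, -506.134, -45.734, -0.0, 0.0, 0.001]
[-46.538, -505.018, -93.384, -0.091, -0.426, 0.001]
[-0.83338072  0.27683211  0.2383109   1.83040278 -0.07477301  1.04251008
  0.79546852]
```

Emit:
{"op": "drive_tool", "data": {
  "increments": [
    [-5,-60,0,0,0,0],
    [-10,-120,0,0,0,0],
    [-15,-180,0,0,0,0],
    [-20,-240,0,0,0,0],
    [-25,-300,0,0,0,0],
    [-30,-360,0,0,0,0],
    [-35,-420,-10,0,0,0],
    [-40,-480,-20,0,0,0]
  ]
}}

```text
clock: 3.15
ee_pos: [0.4618, -0.1878, 0.1967]
eef_rot: [0.104, 0.995, 0.0, 0.001]
wrist_force: [1.3, -0.4, -0.2]
grip_width: 0.0004
```

```bash
python3 -c "
from g import *
corner();print(delta(-32,-77,110,25));print(delta(-32,-77,110,30));print(readout.state()['q'])"
```

```text
t 3.15 corner [-37.5 -51.6 185.7] tilt 0.1 F [ 1.3 -0.4 -0.2] w 0.0 zax [ 0.001  0.    -1.   ]
[-5.162, -24.877, -73.371, -0.09, -0.425, -0.0]
[-6.31, -24.634, -73.195, -0.108, -0.511, -0.0]
[-0.25118236  0.1676317   0.57239182  2.0426336  -0.11127168  0.95919515
  1.7410909 ]
```

Emit:
{"op": "drive_tool", "data": {
  "increments": [
    [-1,-6,-15,-0.035,-0.16,0],
    [-3,-12,-30,-0.068,-0.32,0],
    [-6,-25,-60,-0.1,-0.478,0],
    [-6,-25,-73,-0.1,-0.478,0],
    [-6,-25,-73,-0.1,-0.478,0]
  ]
}}

```text
clock: 3.78
ee_pos: [0.4549, -0.2113, 0.1227]
eef_rot: [0.102, 0.965, -0.025, 0.24]
wrist_force: [0.5, 1.3, 1.4]
grip_width: 0.0004
```

```bash
python3 -c "
from g import *
corner();print(delta(-32,-77,66,28));print(readout.state()['q'],readout.state()['wrist_force'])
snap('wrist','w1.png');snap('scene','s1.png')"
```

```text
t 3.77 corner [-33.3 -76.  109.2] tilt 28.0 F [0.5 1.3 1.4] w 0.0 zax [ 0.469 -0.    -0.883]
[1.065, -1.217, -43.183, -0.001, -0.0, 0.001]
[-0.08461077  0.07893567  0.46569229  2.45394907 -0.6985081   0.17343271
  2.3956556 ] [0.51979621 1.34346794 1.35565807]
```

Emit:
{"op": "drive_tool", "data": {
  "increments": [
    [2,-1,-10,0.015,0.07,0],
    [3,-1,-25,0.029,0.137,0],
    [3,-1,-35,0.029,0.137,0],
    [3,-1,-35,0.029,0.137,0]
  ]
}}

```text
clock: 4.38
ee_pos: [0.4591, -0.2118, 0.0884]
eef_rot: [0.103, 0.98, -0.017, 0.172]
wrist_force: [-0.1, 0.1, 0.6]
grip_width: 0.0001
```

```bash
python3 -c "
from g import *
corner();print(delta(-32,-77,60,20));print(readout.state()['q'])"
```

```text
t 4.38 corner [-30.9 -75.7  75.4] tilt 19.9 F [-0.1  0.1  0.6] w 0.0 zax [ 0.34   0.001 -0.94 ]
[-1.386, -1.065, -15.365, -0.001, -0.001, 0.0]
[-0.12119844  0.20553126  0.51090525  2.37390822 -0.57363531  0.2855541
  2.25367773]
```

View pics/w1.png

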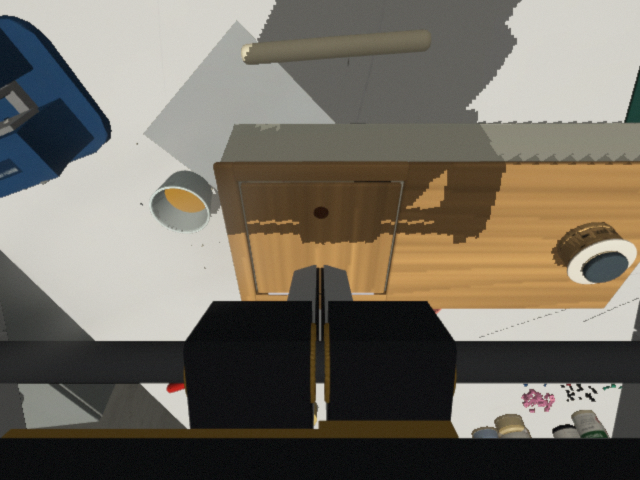

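View pics/s1.png

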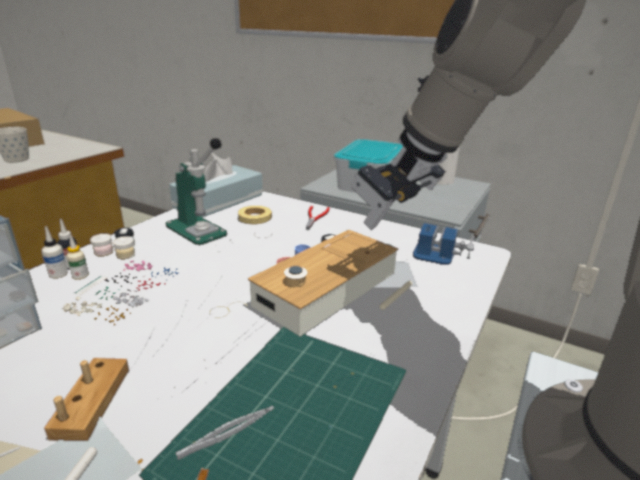

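Emit:
{"op": "drive_tool", "data": {
  "increments": [
    [-1,-1,-8,0,0,0],
    [-1,-1,-13,0,0,0],
    [-1,-1,-17,0,0,0],
    [-1,-1,-20,0,0,0],
    [-1,-1,-20,0,0,0]
  ]
}}

```text
clock: 5.0
ee_pos: [0.458, -0.213, 0.0685]
eef_rot: [0.103, 0.979, -0.017, 0.172]
wrist_force: [0.1, 0.6, 1.3]
grip_width: 0.0006
```

```bash
python3 -c "
from g import *
corner();print(readout.state()['q'])"
```

```text
t 5.0 corner [-31.8 -77.1  55.4] tilt 20.0 F [0.1 0.6 1.3] w 0.001 zax [ 0.341  0.001 -0.94 ]
[-0.02160328  0.24589155  0.40800275  2.38426517 -0.68663777  0.23595753
  2.3669956 ]
```

Emit:
{"op": "drive_tool", "data": {
  "increments": [
    [0,0,-1.5,0,0,0],
    [0,0,-3,0,0,0],
    [0,0,-3,0,0,0]
  ]
}}

```text
clock: 5.38
ee_pos: [0.4583, -0.2131, 0.0659]
eef_rot: [0.103, 0.979, -0.017, 0.173]
wrist_force: [-3.3, 0.5, 13.8]
grip_width: 0.0005
```

Emit:
{"op": "drive_tool", "data": {
  "increments": [
    [0,0,10,0,0,0],
    [0,0,40,0.01,0.05,0],
    [0,0,80,0.02,0.1,0],
    [0,0,115,0.035,0.17,0],
    [0,0,120,0.035,0.17,0]
  ]
}}

```text
clock: 6.0
ee_pos: [0.4601, -0.2131, 0.1879]
eef_rot: [0.103, 0.991, -0.009, 0.088]
wrist_force: [-0.8, -0.0, -1.2]
grip_width: 0.0004
```

```bash
python3 -c "
from g import *
corner();print(readout.state()['q'])
snap('top','t2.png');snap('scene','s2.png');snap('wrist','w2.png')
for n in ['scene','wrist','top']:
  for t in ['flap_edge','flap_hinge','switch_near_end']:
    print(n,t,[((B.inv().apply(np.array(d['location'])-C)*1000).round(0).tolist(),round(d['score'],2)) for d in nets.landmark_of(n,t)[:2]])
"
```

```text
t 6.0 corner [-31.8 -76.7 175.7] tilt 10.2 F [-0.8 -0.  -1.2] w 0.0 zax [ 0.177  0.    -0.984]
[-0.46928265  0.0925265   0.8533361   2.16995268 -0.1476567   0.74018214
  1.83976819]
scene flap_edge [([-23.0, -76.0, 125.0], 0.81)]
scene flap_hinge [([48.0, -77.0, 62.0], 0.83)]
scene switch_near_end [([-29.0, -73.0, 43.0], 0.79)]
wrist flap_edge [([-17.0, -75.0, 127.0], 0.68)]
wrist flap_hinge [([-18.0, -75.0, 126.0], 0.16)]
wrist switch_near_end [([-24.0, -67.0, 41.0], 0.72), ([-4.0, -77.0, 116.0], 0.24)]
top flap_edge [([-28.0, -75.0, 120.0], 0.57)]
top flap_hinge [([44.0, -75.0, 61.0], 0.62)]
top switch_near_end []
```

Flap is rising. I'll let time pass, then look.

Emit:
{"op": "drive_tool", "data": {
  "increments": [
    [0,0,0,0,0,0],
    [0,0,0,0,0,0],
    [0,0,0,0,0,0],
    [0,0,0,0,0,0],
    [0,0,0,0,0,0],
    [0,0,0,0,0,0]
  ]
}}

```text
clock: 7.35
ee_pos: [0.4579, -0.2129, 0.1855]
eef_rot: [0.104, 0.991, -0.009, 0.087]
wrist_force: [-0.8, -0.2, 0.3]
grip_width: 0.0005
```

```bash
python3 -c "
from g import *
corner()
from fit import boxfit
c=snap('top','t3.png');snap('scene','s3.png');snap('wrist','w3.png')
for n in ['scene','wrist','top']:
  for t in ['cable_box','flap_edge','flap_hinge','switch_near_end']:
    print(n,t,[((B.inv().apply(np.array(d['location'])-C)*1000).round(0).tolist(),round(d['score'],2)) for d in nets.landmark_of(n,t)[:2]])
print(delta(-23,-74.5,100,20),delta(-22,-74.5,46,22))
"
```

```text
t 7.35 corner [-34.  -77.  173.2] tilt 10.0 F [-0.8 -0.2  0.3] w 0.0 zax [ 0.174  0.    -0.985]
scene cable_box [([-4.0, 1.0, -0.0], 0.71)]
scene flap_edge [([24.0, -75.0, 148.0], 0.83)]
scene flap_hinge [([48.0, -78.0, 60.0], 0.89)]
scene switch_near_end [([-28.0, -73.0, 44.0], 0.89), ([-11.0, 94.0, 59.0], 0.31)]
wrist cable_box [([1.0, 4.0, -2.0], 0.85)]
wrist flap_edge [([27.0, -74.0, 148.0], 0.65), ([-3.0, 91.0, 60.0], 0.38)]
wrist flap_hinge []
wrist switch_near_end [([-24.0, -72.0, 46.0], 0.68)]
top cable_box []
top flap_edge [([24.0, -75.0, 149.0], 0.71)]
top flap_hinge [([44.0, -76.0, 58.0], 0.72)]
top switch_near_end [([-22.0, -75.0, 46.0], 0.77)]
[9.14, 0.667, -72.385, -0.036, -0.171, 0.0] [9.67, 0.555, -126.262, -0.043, -0.205, 0.0]
```

View pics/w3.png

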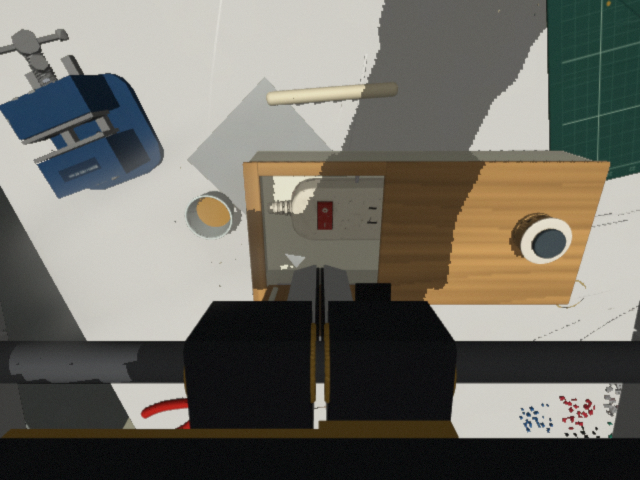

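View pics/s3.png

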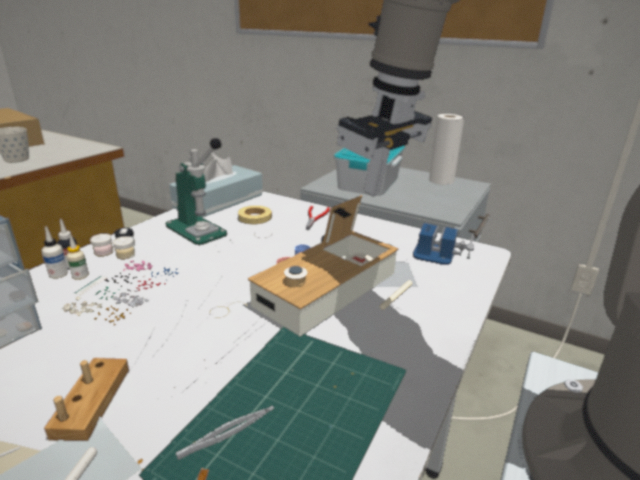

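Emit:
{"op": "drive_tool", "data": {
  "increments": [
    [2,0,-30,-0.01,-0.05,0],
    [4,0,-60,-0.02,-0.1,0],
    [7,0.5,-90,-0.033,-0.155,0],
    [9,0.5,-112,-0.043,-0.205,0],
    [9,0.5,-118,-0.043,-0.205,0],
    [9,0.5,-118,-0.043,-0.205,0]
  ]
}}

```text
clock: 8.85
ee_pos: [0.4662, -0.2129, 0.0669]
eef_rot: [0.103, 0.976, -0.02, 0.189]
wrist_force: [-0.4, -0.5, -0.1]
grip_width: 0.0009
```

```bash
python3 -c "
from g import *
corner();print(readout.state()['q']);print(delta(-22,-74.5,46,22))
snap('wrist','w4.png');snap('top','t4.png')
for n in ['wrist','top']:
  for t in ['flap_edge','flap_hinge','switch_near_end']:
    print(n,t,[((B.inv().apply(np.array(d['location'])-C)*1000).round(0).tolist(),round(d['score'],2)) for d in nets.landmark_of(n,t)[:2]])
"
```

```text
t 8.85 corner [-23.3 -75.2  53.7] tilt 21.9 F [-0.4 -0.5 -0.1] w 0.001 zax [ 0.374  0.    -0.928]
[-0.00903578  0.2536714   0.38933946  2.39474826 -0.8592901   0.19668201
  2.53207277]
[1.37, 0.465, -7.691, -0.001, -0.001, 0.002]
wrist flap_edge []
wrist flap_hinge [([-106.0, -65.0, -4.0], 0.46)]
wrist switch_near_end [([-24.0, -70.0, 44.0], 0.78)]
top flap_edge [([25.0, -75.0, 150.0], 0.98), ([98.0, -32.0, 0.0], 0.65)]
top flap_hinge [([47.0, -77.0, 63.0], 0.86)]
top switch_near_end [([-21.0, -72.0, 45.0], 0.56)]
```

View pics/w4.png

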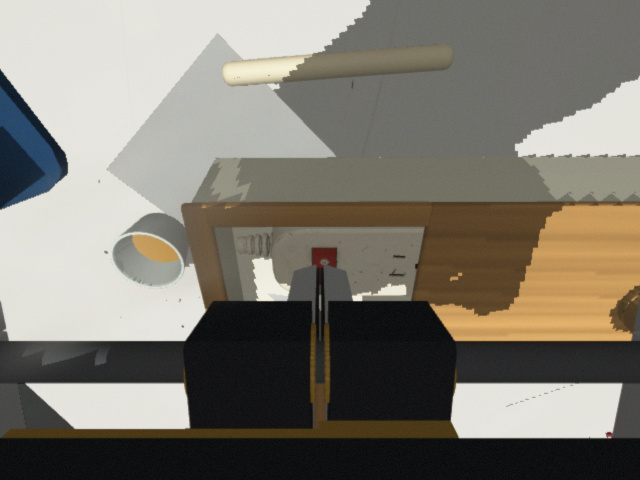

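```bash
python3 -c "
from g import *
c=camera('wrist');w=lambda p:C+B.apply(np.array(p)/1000)
cr=corner();print('corner px',proj(c,w(cr)));s=readout.state();m=R.from_quat(s['eef_rot']).as_matrix()
for k in (0,8,-8):
  print(k,proj(c,s['ee_pos']+.011*m[:,2]+k/1000*m[:,0]))
for p in [(-24,-74.5,45),(-18,-74.5,43),(-14,-74.5,41)]:print(p,proj(c,w(p)))
im=c['color'];z=c['range_z']
print(z[255:300:5,312],z[240:275:5,323])
cv2.imwrite('pics/w5.png',cv2.resize(im[200:320,240:400,::-1],None,fx=5,fy=5,interpolation=0))
"
```

```text
t 9.3 corner [-22.4 -74.3  54.5] tilt 22.0 F [-0.4  1.   0.5] w 0.001 zax [ 0.375  0.001 -0.927]
corner px [320.52865417 266.29128646]
0 [320.5242812  281.73710089]
8 [320.52865417 266.29128646]
-8 [320.51999184 296.88761184]
(-24, -74.5, 45) [320.16171424 251.77895223]
(-18, -74.5, 43) [320.142629   258.56951286]
(-14, -74.5, 41) [320.12792572 262.11242303]
[0.19649433 0.20107119 0.18581037 0.18013786 0.17132674 0.16473825
 0.15985277 0.15465136 0.14873855] [0.19687775 0.19857724 0.19655643 0.19679397 0.19985583 0.20483445
 0.18362848]
```

View pics/w5.png

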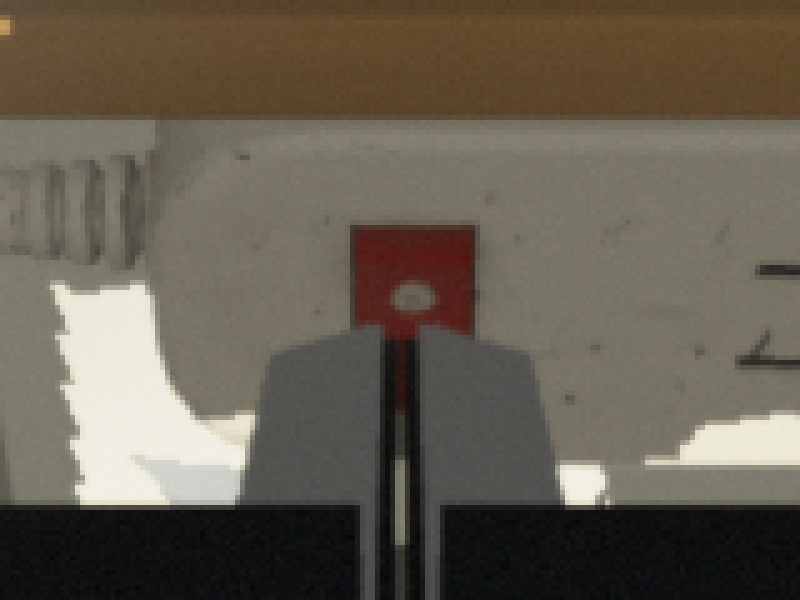

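Emit:
{"op": "drive_tool", "data": {
  "increments": [
    [1,0,-5,0.003,0.015,0],
    [1,0,-9,0.006,0.03,0],
    [1,0,-11.5,0.006,0.03,0],
    [1,0,-13,0.006,0.03,0],
    [1,0,-13,0.006,0.03,0]
  ]
}}

```text
clock: 9.93
ee_pos: [0.4674, -0.2124, 0.0541]
eef_rot: [0.103, 0.979, -0.018, 0.174]
wrist_force: [-6.0, 0.8, 8.8]
grip_width: 0.0002
```

```bash
python3 -c "
from g import *
corner();print(readout.state()['q'])
c=camera('wrist');im=c['color']
cv2.imwrite('pics/w6.png',cv2.resize(im[200:320,240:400,::-1],None,fx=5,fy=5,interpolation=0))
"
```

```text
t 9.93 corner [-22.6 -74.5  41. ] tilt 20.2 F [-6.   0.8  8.8] w 0.0 zax [ 0.345  0.    -0.939]
[-0.01904201  0.29230322  0.39931052  2.37895104 -0.85810308  0.21166396
  2.52538347]
```

View pics/w6.png

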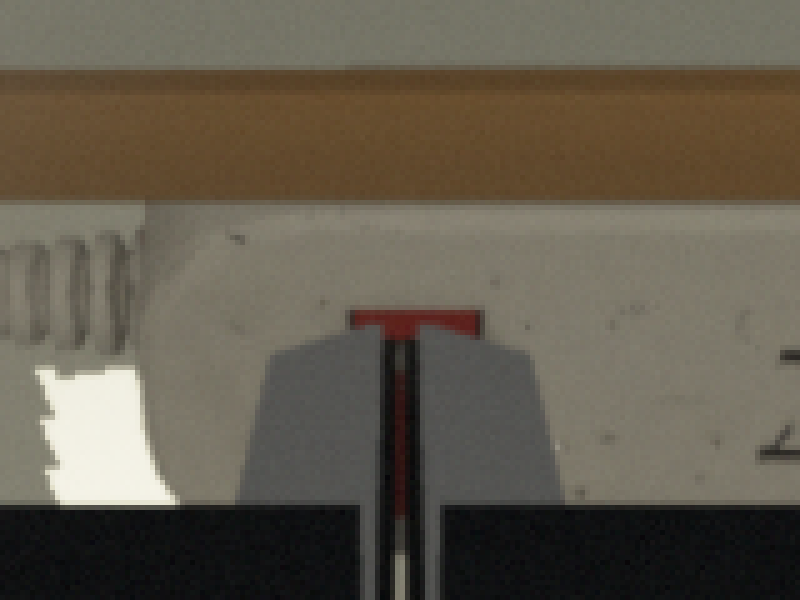

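Emit:
{"op": "drive_tool", "data": {
  "increments": [
    [-0.5,0,-1.2,0,0,0],
    [-0.5,0,-2.5,0,0,0],
    [-0.5,0,-2.5,0,0,0]
  ]
}}

```text
clock: 10.35
ee_pos: [0.4677, -0.2125, 0.053]
eef_rot: [0.103, 0.979, -0.018, 0.176]
wrist_force: [-24.5, 8.1, 55.2]
grip_width: 0.0003
```

```bash
python3 -c "
from g import *
corner();print(readout.state()['q'])
c=camera('wrist');im=c['color']
cv2.imwrite('pics/w7.png',cv2.resize(im[200:320,240:400,::-1],None,fx=5,fy=5,interpolation=0))
"
```

```text
t 10.35 corner [-22.3 -74.5  39.9] tilt 20.4 F [-24.5   8.1  55.2] w 0.0 zax [ 0.348  0.001 -0.938]
[-0.00542897  0.29356027  0.38509895  2.38006353 -0.87447121  0.20612554
  2.54212774]
```

View pics/w7.png

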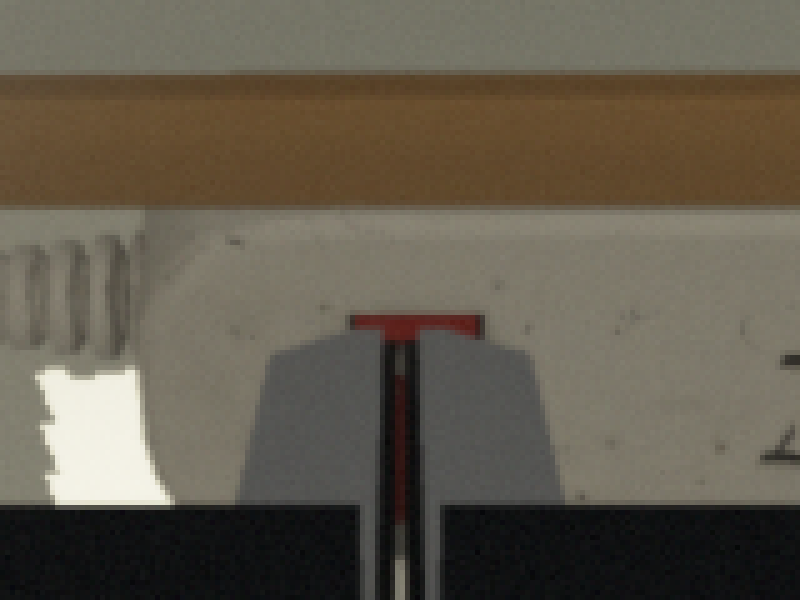

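Emit:
{"op": "drive_tool", "data": {
  "increments": [
    [0,0,6,0,0,0],
    [-3,0,30,0,0,0],
    [-4,1,70,0.02,0.1,0],
    [-5,1,115,0.04,0.2,0],
    [-6,1,150,0.07,0.33,0],
    [-6,1,160,0.073,0.347,0]
  ]
}}

```text
clock: 11.15
ee_pos: [0.4635, -0.2114, 0.2144]
eef_rot: [0.103, 0.995, -0.001, -0.001]
wrist_force: [-0.1, -0.0, -1.2]
grip_width: 0.0001
```

```bash
python3 -c "
from g import *
corner();print(readout.state()['q'])
c=camera('wrist');im=c['color'];w=lambda p:C+B.apply(np.array(p)/1000)
u=proj(c,w((-13,-74.5,43)));print(u);u=u.astype(int)
cv2.imwrite('pics/w8.png',cv2.resize(im[u[1]-60:u[1]+60,u[0]-80:u[0]+80,::-1],None,fx=5,fy=5,interpolation=0))
for n in ['wrist','scene']:
  if n=='scene': snap('scene','s8.png')
  for t in ['flap_edge','flap_hinge','cable_box','spool']:
    print(n,t,[((B.inv().apply(np.array(d['location'])-C)*1000).round(0).tolist(),round(d['score'],2)) for d in nets.landmark_of(n,t)[:2]])
print(delta(70,-77,200,0),delta(60,-77,128,0))
"
```

```text
t 11.15 corner [-30.9 -74.4 203.4] tilt -0.1 F [-0.1 -0.  -1.2] w 0.0 zax [-0.001 -0.002 -1.   ]
[-0.54290958  0.23125709  0.98723385  2.01270802 -0.22457341  1.01226131
  1.91656727]
[320.22555783 231.66073405]
wrist flap_edge [([27.0, -74.0, 147.0], 0.91)]
wrist flap_hinge []
wrist cable_box [([2.0, 3.0, -2.0], 0.76)]
wrist spool [([-4.0, 92.0, 58.0], 0.74), ([32.0, -74.0, 131.0], 0.53)]
scene flap_edge [([24.0, -80.0, 148.0], 0.59)]
scene flap_hinge [([48.0, -79.0, 62.0], 0.61)]
scene cable_box [([1.0, -2.0, 0.0], 0.86)]
scene spool [([-11.0, 93.0, 58.0], 0.63)]
[100.756, -23.394, -0.533, -0.0, -0.001, 0.001] [90.973, -21.325, -72.533, -0.0, -0.001, 0.001]
```

View pics/w8.png

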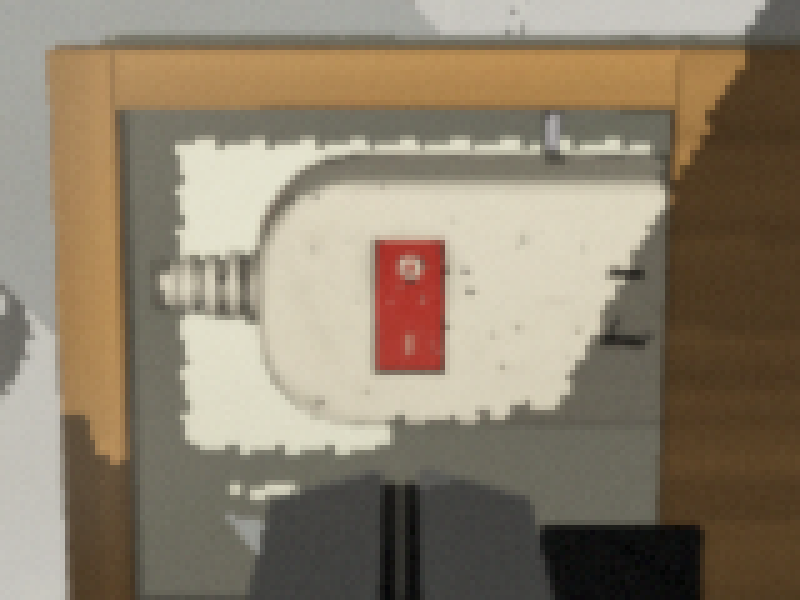

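```bash
python3 -c "
from g import *
c=camera('wrist');u=proj(c,C+B.apply([-.013,-.0745,.043])).astype(int)
K=c['intrinsics'];V=np.linalg.inv(c['view'])
hsv=c['color'].astype(int);m=(hsv[...,0]>1.8*hsv[...,1])&(hsv[...,0]>60)
v,uu=np.where(m);k=(abs(uu-u[0])<15)&(abs(v-u[1])<25);v,uu=v[k],uu[k]
z=c['range_z'][v,uu];P=np.c_[(uu-K[0,2])*z/K[0,0],(v-K[1,2])*z/K[1,1],z];W=P@V[:3,:3].T+V[:3,3]
b=B.inv().apply(W-C)*1000
for lo in range(-28,2,2):
  s=(b[:,0]>=lo)&(b[:,0]<lo+2)
  if s.sum():print(lo,s.sum(),np.median(b[s,2]).round(1),np.median(b[s,1]).round(1))
"
```

```text
-24 26 40.6 -73.2
-22 20 40.7 -70.9
-20 18 40.5 -73.2
-18 26 40.3 -73.6
-16 26 40.8 -73.2
-14 26 40.5 -73.2
-12 30 41.4 -73.2
-10 30 41.8 -73.2
-8 27 42.8 -72.3
-6 29 43.3 -72.3
-4 32 43.9 -74.1
-2 2 42.7 -69.6
```

Emit:
{"op": "drive_tool", "data": {
  "increments": [
    [40,-9,3,0,0,0],
    [80,-18,3,0,0,0],
    [91,-21.5,0,0,0,0],
    [91,-21.5,-40,0,0,0],
    [91,-21.5,-70,0,0,0],
    [91,-21.5,-70,0,0,0]
  ]
}}

```text
clock: 12.45
ee_pos: [0.5507, -0.2327, 0.1404]
eef_rot: [0.105, 0.995, 0.0, -0.002]
wrist_force: [-0.4, 0.4, 0.8]
grip_width: 0.0008
```

```bash
python3 -c "
from g import *
cr=corner();
w=B
for f in (80,77,70,60,50,40,30,20,10,4,0):
  a=np.deg2rad(f);t=np.array([44-74*np.cos(a),-77,60+74*np.sin(a)]);print(f,t.round(1),B.apply(t-cr).round(1))
snap('scene','s9.png')
"
```

```text
t 12.45 corner [ 58.7 -77.1 129.4] tilt -0.3 F [-0.4  0.4  0.8] w 0.001 zax [-0.005 -0.    -1.   ]
80 [ 31.2 -77.  132.9] [-26.9   5.8   3.4]
77 [ 27.4 -77.  132.1] [-30.7   6.6   2.7]
70 [ 18.7 -77.  129.5] [-39.1   8.4   0.1]
60 [  7.  -77.  124.1] [-50.6  10.8  -5.3]
50 [ -3.6 -77.  116.7] [-60.9  13.  -12.7]
40 [-12.7 -77.  107.6] [-69.8  14.9 -21.9]
30 [-20.1 -77.   97. ] [-77.1  16.4 -32.4]
20 [-25.5 -77.   85.3] [-82.4  17.6 -44.1]
10 [-28.9 -77.   72.8] [-85.7  18.3 -56.6]
4 [-29.8 -77.   65.2] [-86.6  18.5 -64.3]
0 [-30. -77.  60.] [-86.8  18.5 -69.4]
```

View pics/s9.png

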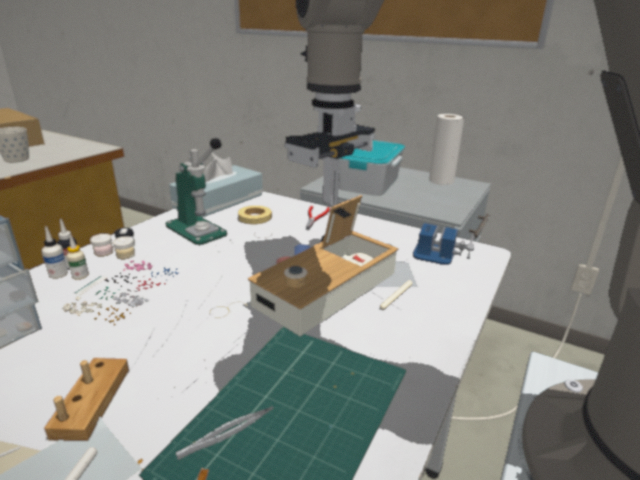

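The finger is behind the upright flap (px 330,200). Pushing along the arc.

Emit:
{"op": "drive_tool", "data": {
  "increments": [
    [-15,3,2,0,0,0],
    [-27,6,2,0,0,0],
    [-35,7.5,1,0,0,0],
    [-43,9,-2,0,0,0],
    [-51,11,-5,0,0,0],
    [-56,12,-9,0,0,0],
    [-61,13,-13,0,0,0],
    [-61,13,-13,0,0,0]
  ]
}}

```text
clock: 13.5
ee_pos: [0.4909, -0.2199, 0.1286]
eef_rot: [0.104, 0.995, -0.0, -0.001]
wrist_force: [0.8, 0.6, 0.5]
grip_width: 0.0007
```

```bash
python3 -c "
from g import *
cr=corner()
snap('scene','s10.png')
for f in (40,30,20,10,4,0,-4,):
  a=np.deg2rad(f);t=np.array([44-74*np.cos(a),-77,60+74*np.sin(a)]);print(f,B.apply(t-cr).round(1))
for t in ['flap_edge','flap_hinge','cable_box']:
    print(t,[((B.inv().apply(np.array(d['location'])-C)*1000).round(0).tolist(),round(d['score'],2)) for d in nets.landmark_of('scene',t)[:2]])
"
```

```text
t 13.5 corner [ -2.3 -76.9 117.6] tilt -0.1 F [0.8 0.6 0.5] w 0.001 zax [-0.002 -0.    -1.   ]
40 [-10.1   2.1 -10.1]
30 [-17.4   3.6 -20.6]
20 [-22.7   4.7 -32.3]
10 [-26.    5.4 -44.8]
4 [-26.9   5.6 -52.5]
0 [-27.1   5.7 -57.6]
-4 [-26.9   5.6 -62.8]
flap_edge [([-16.0, -77.0, 133.0], 0.8)]
flap_hinge [([46.0, -77.0, 65.0], 0.7)]
cable_box [([-2.0, 2.0, 1.0], 0.6)]
```

View pics/s10.png

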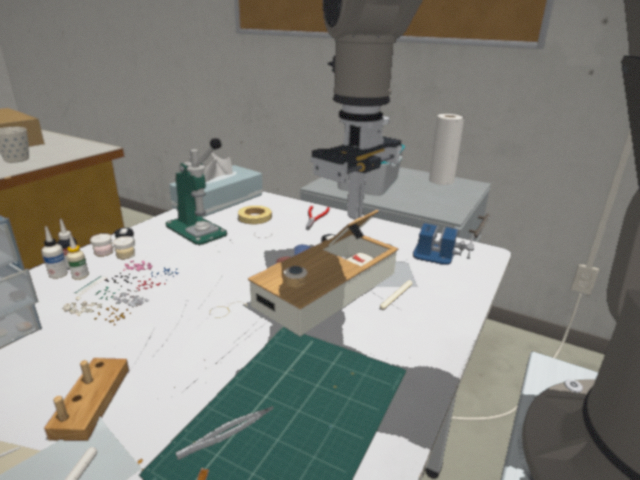

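The flap is folding over at about 50°, near px (360,228). Continuing.

Emit:
{"op": "drive_tool", "data": {
  "increments": [
    [-6,1,-5,0,0,0],
    [-10,2,-10,0,0,0],
    [-17,3.5,-20,0,0,0],
    [-23,5,-32,0,0,0],
    [-26,5.5,-44,0,0,0],
    [-27,5.5,-52,0,0,0],
    [-27,5.5,-57,0,0,0],
    [-27,5.5,-59,0,0,0]
  ]
}}

```text
clock: 14.7
ee_pos: [0.4644, -0.2145, 0.0697]
eef_rot: [0.104, 0.995, -0.0, -0.001]
wrist_force: [-1.1, -0.5, 1.1]
grip_width: 0.0005
```

```bash
python3 -c "
from g import *
cr=corner()
print(readout.state()['q'])
"
```

```text
t 14.7 corner [-29.4 -77.2  58.7] tilt -0.1 F [-1.1 -0.5  1.1] w 0.0 zax [-0.001 -0.    -1.   ]
[-0.33010007  0.4727593   0.79998172  2.12817634 -0.5056052   0.73843438
  2.16286881]
```

Emit:
{"op": "drive_tool", "data": {
  "increments": [
    [0,0,-1.5,0,0,0],
    [0,0,-3,0,0,0],
    [0,0,-4.5,0,0,0],
    [0,0,-4.5,0,0,0]
  ]
}}

```text
clock: 15.2
ee_pos: [0.4647, -0.2147, 0.0659]
eef_rot: [0.104, 0.995, -0.0, -0.0]
wrist_force: [-4.3, 1.0, 14.1]
grip_width: 0.0005
```

Emit:
{"op": "drive_tool", "data": {
  "increments": [
    [0,0,-0.5,0,0,0],
    [0,0,3,0,0,0],
    [0,0,8,0,0,0],
    [0,0,25,0,0,0],
    [0,0,60,0,0,0],
    [0,0,110,0,0,0],
    [0,40,140,0,0,0],
    [0,80,150,0,0,0]
  ]
}}

```text
clock: 16.2
ee_pos: [0.465, -0.1342, 0.2176]
eef_rot: [0.105, 0.994, 0.0, 0.001]
wrist_force: [1.1, -0.0, -0.1]
grip_width: 0.0006
```

```bash
python3 -c "
from g import *
from fit import boxfit
cr=corner()
snap('scene','s11.png');
for t in ['flap_edge','flap_press','cable_box','spool']:
    print(t,[((B.inv().apply(np.array(d['location'])-C)*1000).round(0).tolist(),round(d['score'],2)) for d in nets.landmark_of('scene',t)[:2]])
"
```

```text
t 16.2 corner [-45.4   1.5 206.6] tilt 0.1 F [ 1.1 -0.  -0.1] w 0.001 zax [ 0.001  0.001 -1.   ]
flap_edge [([-49.0, -77.0, 58.0], 0.95)]
flap_press [([-30.0, -78.0, 64.0], 0.84)]
cable_box [([-2.0, 1.0, 6.0], 0.66)]
spool [([-10.0, 92.0, 60.0], 0.9)]
```

View pics/s11.png

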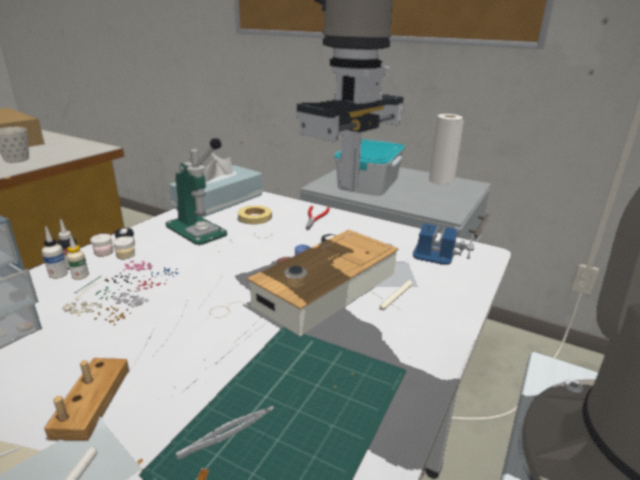

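The flap is shut flush, with its dot at about px (365,250). I'll wait a second, check flatness and positions from the top camera, then hand in.

Emit:
{"op": "drive_tool", "data": {
  "increments": [
    [0,40,0,0,0,0],
    [0,80,0,0,0,0],
    [0,130,0,0,0,0],
    [0,130,0,0,0,0],
    [0,130,0,0,0,0],
    [0,130,0,0,0,0],
    [0,130,0,0,0,0],
    [0,130,0,0,0,0]
  ]
}}

```text
clock: 17.45
ee_pos: [0.4644, -0.005, 0.2155]
eef_rot: [0.105, 0.995, -0.0, -0.001]
wrist_force: [0.9, -0.4, 0.0]
grip_width: 0.0003
```

```bash
python3 -c "
from g import *
from fit import boxfit
c=snap('top','t12.png');p,W=boxfit(c);b=B.inv().apply(W.reshape(-1,3)-C)*1000
for x in range(-48,44,10):
  s=(abs(b[:,0]-x)<4)&(abs(b[:,1]+77)<40)&(b[:,2]>20)&(b[:,2]<200);print(x,np.median(b[s,2]).round(1),s.sum())
for y in (-130,-20,20):
  s=(abs(b[:,0])<40)&(abs(b[:,1]-y)<4)&(b[:,2]>20);print('rim',y,np.median(b[s,2]).round(1))
print(cv2.minAreaRect((p[:,:2]*1000).astype(np.float32)))
for t in ['cable_box','spool','glue_stick','cup_a','vial','jar']:
  print(t,[(np.round(d['location'],3).tolist(),round(d['score'],2)) for d in nets.landmark_of('top',t)[:3]])
"
```

```text
-48 59.7 249
-38 60.0 296
-28 59.9 298
-18 59.8 301
-8 59.7 299
2 59.9 294
12 59.8 295
22 59.9 296
32 59.8 297
42 59.6 250
rim -130 59.8
rim -20 59.8
rim 20 59.9
((501.455322265625, -143.53109741210938), (271.7175598144531, 124.0573501586914), 78.04606628417969)
cable_box [([0.497, -0.146, 0.002], 0.71)]
spool [([0.512, -0.056, 0.058], 0.71)]
glue_stick [([0.38, -0.192, -0.003], 0.98)]
cup_a [([0.599, -0.154, 0.003], 0.98), ([0.459, -0.312, 0.001], 0.75)]
vial [([0.595, -0.196, -0.001], 0.61), ([0.46, -0.313, 0.003], 0.55)]
jar [([0.437, -0.205, 0.06], 0.73), ([0.572, -0.284, 0.005], 0.66), ([0.38, -0.19, -0.0], 0.17)]
```

View pics/t12.png

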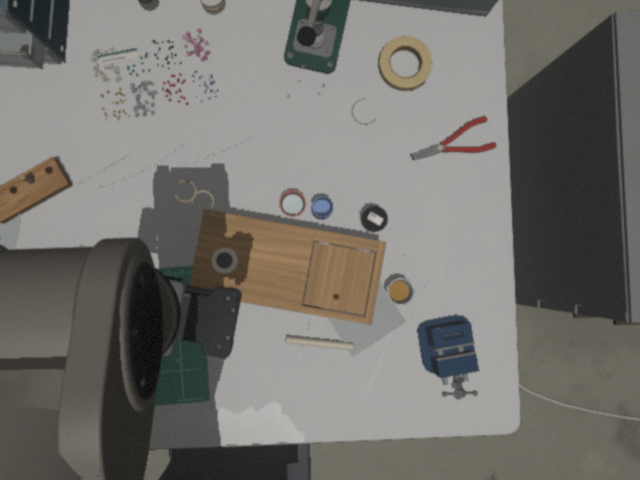

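The flap is flush at 59.8 mm, the same as the rim, the box hasn't moved, and the things around it are in place.

```bash
python3 -c "
from h import *
print(ctrl.close_job())"
```

```text
the job is handed in; nothing more can be done
None
```

The job is done and handed in at about 17.6 s of the 53 s. With the closed fingers I pressed the flap so it popped open, pressed the near end of the switch down to its stop, then pushed the flap over and pressed it until it latched.

What the last checks showed:
- **Switch:** before I shut the flap, depth readings put the near end at 40.6 mm and the far end at about 44 mm, so it is on. It can't be seen with the flap shut, so I did not check it again.
- **Flap:** more than 2 s after I lifted off, its whole surface read 59.6–60.0 mm, level with the box rim at 59.8 mm, so it stayed latched.
- **Box:** it moved less than 0.5 mm and did not turn.
- **Things around it:** the spool, glue stick, cups, vial and jar were within about 5 mm of where they started, which is about as fine as the networks can tell.
- **Robot:** the arm was clear and touching nothing.

Two things were less clean:
- **Switch press force:** it peaked at about 60 N at the wrist, more than the switch needs but well under the 120 N limit.
- **Network mix-ups:** the networks gave a few wrong hits, such as a "jar" on the flap. I discounted these against the pictures.

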